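Put the hardness reference discs and turned samples away

ROBOT

A 6-joint arm with a two-finger parallel gripper is mounted at the origin on a cart in front of the work surface, level with it; the furniture and walls round the work are solid. World frame = base frame: x ahead of the robot, y to its left, z up, the work surface at z = 0. Lengths are in m, angles in rad, forces in N, time in s.
With the tool pointing down it reaches from about 0.4 to 0.825 m from the base axis. Payload 7 kg.
Tool frame: the origin (TCP) lies midway between the tips of the shut fingers; the grasp point (between the pads) lies 19 mm behind it; z points along the fingers, x is the direction in which the jaws open and shut, and the axes are right-handed (so a half turn about z gives the same grasp; the last joint's range is limited). The gripper opens to 88 mm and grips with 3 to 60 N. Pads are 19 mm wide; open, the fingers measure 130 mm over their backs; the gripper's body (78 mm by 193 mm) begins 47 mm behind the grasp point.
Start: joints at [1.401, 0.359, 0.012, 0, -1.224, -0.288], TCP at [0.298, 0.605, 0.227] pointing down, gripper open.
Joint ranges: [-3.07, 3.07], [-1.43, 2.12], [-1.02, 1.25], [-3.03, 1.67], [-3.05, -0], [-3.03, 3.03]. Speed limits (rad/s): [2.39, 2.39, 3.01, 3.14, 3.14, 3.14].

INTERFACE

Orientations are given as [roll, pitch, yaw] about the fixed x, y, z axes, in that order (R = Rz(yaw) Ry(pitch) Rx(roll)).
In Python, from station import status, eyes, workorder gives the robot as it stands.
- The arm moves only by the shell command python3 -m jog 'ROWS' [OPENING] [FORCE]. ROWS is JSON, a list of rows, each a list of 6 numbers: the shift along the world's x, y, z in mm, then the turn, a rotation vector about the world's x, y, z in rad. A call has 1 to 12 rows; each row shifts and turns the pose as measured when the row begins; what a row does not reach is not made up. A row lasts 1/10 s, in which the tool goes at most 50 mm and 8.59 degrees, less where a joint would pass 70% of its speed; a pose out of reach is approached as far as the arm can. A call with a gripper value outside its range is refused whole. OPENING is the opening, from 0 (shut) to 1 (fully open), set as the call begins (- or left out, the last holds). The fingers move at their own pace and stop on an object; FORCE is the grip in N (left out, the last holds). Time passes only in rows, so rows that do not move let the fingers close. It gives the time, the measured TCP pose, the force and the opening at its end, in the units of the state.
- status.get_state(): the state, without advancing time (a new reading comes with each control period).
- eyes.grab_frame(name): name is "side" or "top" or "wrist"; returns the picture (384x512x3 uint8, blue, green, red); there is no depth.
- eyes.calibration(name): a dict with "camera_matrix" (3x3 intrinsics, pixels), "cam_to_world" (4x4, takes a point from camera to world coordinates); the wrist camera has in their place "hand_eye" (4x4, takes a point from camera to tool coordinates, whose origin is the TCP and whose axes are the tool frame's). Camera axes: x right, y up, looking along -z (the intrinsics and any distortion apply to the point x, -y, -z); pixel columns grow to the right and rows downward; lengths in m; the calibration is good to about 2 mm. The wrist camera is an equidistant fisheye: a pixel r from the principal point sees the ray r / f radians off the axis. A picture is of the moment at which its call begins: read the wrist's pose just before it. calibration takes no time and is no camera call.
- workorder.job_done(): hands the job in, once; it reports no verdict.
The state is a dict: "t": time; "q": joint angles; "qd": joint speeds; "joint_efforts": joint torques, N m; "eef_pos": TCP position; "ee_rot": TCP orientation; "force": force on the tool from outside, world axes, zero at the start; "moment": the same for the moment, N m; "width": finger opening in m.
Only numpy, scipy, OpenCV 4.12 (cv2) and the standard library are available. Lean on these libraries where they do the work, as an engineer would, in place of code of your own. Each camera call takes 0.05 s, during which the arm holds its last target. There are 200 camera calls.

TASK

Put the reference pieces away on their two stands. In the black saucer stack the large steel disc, then the small steel disc centred on it, and set the aluminium dust cover over both so that its rim sits flat inside the saucer's lip; on the small steel pedestal stack the ring sample, then the brass bushing upright on the middle of the ring, wide end down as it stands now. Do not shift the loupe, the V-block or the blue box.

Things in the scene. Friction and masses are not known exactly. Their poses are not given: they have to be found in the camera images.
- saucer: Fixed round black saucer, 112 mm outside diameter, 8 mm high; floor 4 mm thick (top at z = 4 mm), lip 4 mm wide rising 4 mm above the floor, 104 mm inside the lip. Origin: centre of the underside, z up.
- pedestal: Fixed round dark steel pedestal, 14 mm high, flat top of 56 mm diameter, foot flange of 64 mm diameter. Origin: centre of the underside, z up.
- cover: Loose aluminium dust cover, an upturned round can: 90 mm outside and 82 mm inside diameter, 40 mm high (36 mm inside), standing on its open rim, with a round black knob on the middle of its top: 24 mm diameter from z = 45 to 60 mm, narrower neck below. About 0.15 kg. Origin: centre of the open rim plane (underside), z up.
- disc_large: Loose flat grey steel hardness reference disc, the larger one: 65 mm diameter, 14 mm thick, about 0.37 kg, lying flat. Origin: centre of the underside, z up.
- disc_small: Loose flat grey steel hardness reference disc, the smaller one: 52 mm diameter (the part that can be gripped about 50 mm), 8 mm thick, about 0.13 kg, lying flat, no centre hole. Origin: centre of the underside, z up.
- ring_sample: Loose light grey steel ring sample with a hole in its middle: 44 mm diameter, 10 mm thick, about 0.1 kg, lying flat. Origin: centre of the underside, z up.
- bushing: Loose stepped brass-coloured bushing standing upright, wide end down: 34 mm diameter at the bottom, narrower on top, 26 mm high, about 0.11 kg. Nothing goes into the ring's hole: the bushing's wide end stands on the ring's face. Origin: centre of the underside, z up.
- loupe: Loose bystander: stand loupe, a short cylinder, black above and clear below, 41 mm diameter, 36 mm high. Origin: centre of the underside. Leave alone.
- v_block: Loose bystander: dark ground steel V-block 38 x 43 x 42 mm. Origin: centre of the underside. Leave alone. It stands before the right corner of the fixed monitor, which fills x > 0.56 m at y = 0.02 m, slanting back to x = 0.83 m at y = 0.36 m, up to z = 0.39 m: carry things past in front of it.
- blue_box: Loose bystander: small blue box with a clear lid, 50 x 85 x 26 mm (x, y, z). Origin: centre of the underside. Leave alone. Behind it a fixed carton's flap reaches forward to x = 0.60 m (y < -0.24 m) at z = 0.09 to 0.13 m.
Not all that is in view belongs to the job. Leave any purple look-alike of the disc_small alone.

How it is judged:
At the end, for the whole second after the job is handed in: Large disc on the saucer floor, small disc on it, cover over both on the floor inside the lip; ring on the pedestal, bushing wide end down on the ring. Each centred within 10 mm on what it stands on (cover: on the saucer), height within 2.5 mm, tilt under 0.06 rad, released, at rest (horizontal distance between each of disc_large, cover and saucer below 0.01 m and z of disc_large in the frame of saucer between 0.0015 and 0.0065 m and angle between each of disc_large, disc_small, cover, ring_sample, bushing's own z axis and vertical below 0.06 rad and linear speed of each of disc_large, disc_small, cover, ring_sample, bushing below 0.01 m/s and angular speed of each of disc_large, disc_small, cover, ring_sample, bushing below 0.1 rad/s and horizontal distance between disc_small and disc_large below 0.01 m and z of disc_small in the frame of disc_large between 0.0115 and 0.0165 m and z of cover in the frame of saucer between 0.0015 and 0.0065 m and horizontal distance between ring_sample and pedestal below 0.01 m and z of ring_sample in the frame of pedestal between 0.0115 and 0.0165 m and horizontal distance between bushing and ring_sample below 0.01 m and z of bushing in the frame of ring_sample between 0.0075 and 0.0125 m); the robot touches nothing.
It fails at once if the loupe is shifted by more than 15 mm (distance of loupe from where it was at the start of the episode above 0.015 m).
It fails at once if the V-block is shifted by more than 15 mm (distance of v_block from where it was at the start of the episode above 0.015 m).
It fails at once if the blue box is shifted by more than 15 mm (distance of blue_box from where it was at the start of the episode above 0.015 m).
It also fails if it takes over 125 s, if anything falls off the work surface, if the arm or the gripper's body presses on something with over 40 N, if the wrist force passes 120 N, or if a joint passes its speed limit or range.

## Working session

There is one attempt and no reset: what is moved stays moved. The work goes in short steps, Python scripts to look and compute and a shell command to move; the robot and the scene stay as the last step left them, time stands still between calls to the robot, and variables do not carry over. Pictures are saved under pics/ and viewed, about 12 in all and at most 16, crops included, and the job is handed in when it is done.

```bash
ls; mkdir -p pics; python3 - <<'E'
from station import status, eyes
import cv2, json
s=status.get_state(); print(s)
for n in ("top","side","wrist"):
    c=eyes.calibration(n); print(n,{k:(v.tolist() if hasattr(v,'tolist') else v) for k,v in c.items()})
    cv2.imwrite(f"pics/{n}0.png",eyes.grab_frame(n))
a=cv2.imread("pics/top0.png")
cv2.imwrite("pics/top0b.png",cv2.resize(a,(800,600),interpolation=cv2.INTER_CUBIC))
E
```

```text
pics
{'t': 0.0, 'q': array([ 1.40109729e+00,  3.59424044e-01,  1.10645166e-02, -3.41962345e-04,
       -1.22409633e+00, -2.88088290e-01]), 'qd': array([-4.16420543e-06,  6.72515165e-04,  1.82216364e-03, -9.75833845e-04,
       -4.93628115e-04, -6.76551498e-06]), 'joint_efforts': array([ 3.32790805e-04, -5.82724142e+01,  2.93051970e+01,  6.99717790e+00,
        6.76054580e-03, -1.58779017e-04]), 'eef_pos': array([0.29814472, 0.60504621, 0.22560259]), 'ee_rot': array([-3.14142932e+00, -1.68247848e-03, -2.02870025e+00]), 'force': array([ 0.01200223, -0.65864483,  0.46140688]), 'moment': array([-0.00728196,  0.00130458,  0.01587701]), 'width': 0.0876858131233737}
top {'camera_matrix': [[367.9561435650311, 0.0, 250.67509161451954], [0.0, 367.9561435650311, 190.13207269140935], [0.0, 0.0, 1.0]], 'cam_to_world': [[0.02762637172034667, 0.9878463899114148, -0.15295846993401294, 0.351030291297652], [-0.9995490167705586, 0.029100924855228263, 0.007409402511669508, -0.005617501935879781], [0.011770584462073698, 0.15268479332125864, 0.9882048407237569, 0.9812093106960106], [0.0, 0.0, 0.0, 1.0]]}

[... 171 characters left out ...]
 0.057146586697660845, -0.11555818337443372, 0.3972496466201218], [-0.12891614072807595, 0.4412118526751673, -0.8880950003905693, -0.8469261153230467], [0.00023404224283179206, 0.8955815812575387, 0.4448972651483433, 0.45010321658284], [0.0, 0.0, 0.0, 1.0]]}
wrist {'camera_matrix': [[297.3186396354542, 0.0, 254.16564099842188], [0.0, 297.3186396354542, 191.01947084075883], [0.0, 0.0, 1.0]], 'hand_eye': [[0.999999390932814, -0.00021566468496164875, 0.0010824152366686196, -0.00026665293882233154], [0.00010621566530431999, -0.9573659990455138, -0.2888777121721523, -0.07859699107930794], [0.0010985682652235496, 0.2888776511956717, -0.957365393038331, -0.15822104261555223], [0.0, 0.0, 0.0, 1.0]]}
```

View pics/top0b.png

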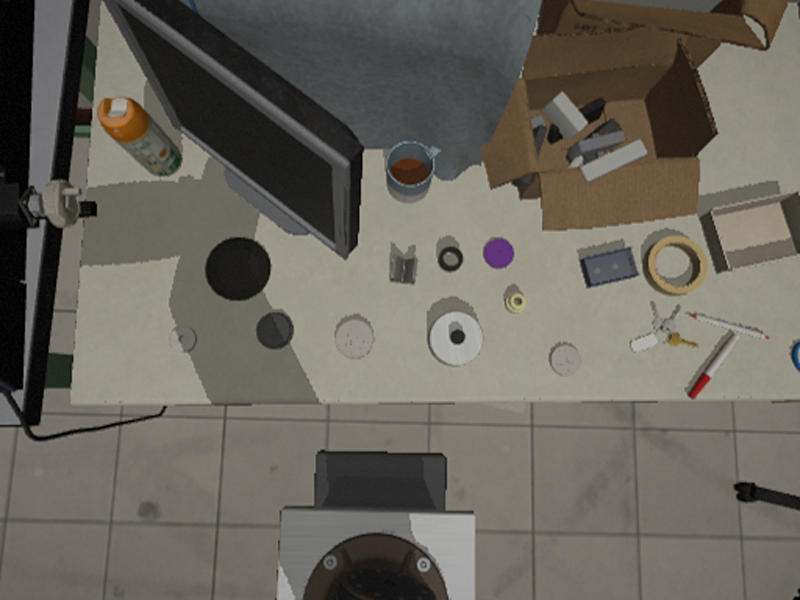

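View pics/side0.png

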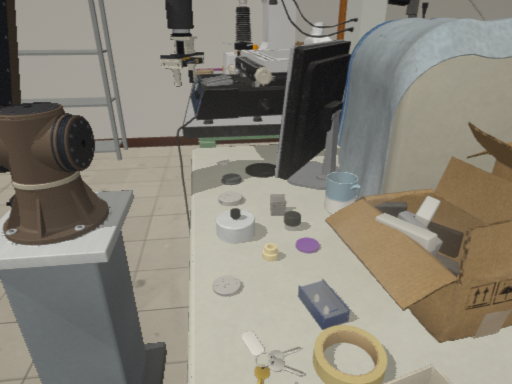

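The top view (800x600 scale) shows the saucer at (238,268), pedestal (275,330), large disc (354,337), cover (456,337), bushing (515,301), small disc (565,359) and ring (183,340). The purple decoy is at (499,253). Bystanders: V-block (403,264), loupe (450,258), blue box (609,266).

```bash
cat > h.py <<'E'
import numpy as np, cv2, time
from station import status, eyes
from scipy.spatial.transform import Rotation as R
def world(name,pts,z,pose=None):
    """pixels (N,2) -> world points on plane z"""
    c=eyes.calibration(name); K=np.array(c["camera_matrix"]); p=np.atleast_2d(np.float64(pts))
    u=(p-[K[0,2],K[1,2]])/[K[0,0],K[1,1]]
    if name=="wrist":
        th=np.linalg.norm(u,axis=1); k=np.where(th>1e-9,np.sin(th)/np.maximum(th,1e-9),1)
        d=np.c_[u[:,0]*k,-u[:,1]*k,-np.cos(th)]
        T=np.eye(4); T[:3,:3]=R.from_euler("xyz",pose[1]).as_matrix(); T[:3,3]=pose[0]; T=T@np.array(c["hand_eye"])
    else:
        d=np.c_[u[:,0],-u[:,1],-np.ones(len(u))]; T=np.array(c["cam_to_world"])
    d=d@T[:3,:3].T; o=T[:3,3]
    return o+d*((z-o[2])/d[:,2])[:,None]
def wrist(name=None):
    s=status.get_state(); im=eyes.grab_frame("wrist")
    if name: cv2.imwrite(f"pics/{name}.png",im)
    return im,(s["eef_pos"],s["ee_rot"])
def pixel(P,pose):
    """world point -> wrist pixel"""
    c=eyes.calibration("wrist"); K=np.array(c["camera_matrix"])
    T=np.eye(4); T[:3,:3]=R.from_euler("xyz",pose[1]).as_matrix(); T[:3,3]=pose[0]; T=T@np.array(c["hand_eye"])
    q=(np.asarray(P)-T[:3,3])@T[:3,:3]; q=np.array([q[0],-q[1],-q[2]]); n=np.hypot(q[0],q[1]); th=np.arctan2(n,q[2])
    return K[:2,2]+K[0,0]*th*q[:2]/max(n,1e-9)
def topdown(im,pose,c,z,half=.08,s=2000):
    """resample the wrist picture onto plane z round c: px = (-(y-cy)+half)*s, row = (-(x-cx)+half)*s"""
    n=int(2*half*s); P=[pixel((c[0]+half-r/s,c[1]+half-q/s,z),pose) for r in range(0,n+1,20) for q in range(0,n+1,20)]
    m=np.float32(P).reshape(n//20+1,n//20+1,2); g=np.linspace(0,n//20,n,dtype=np.float32); gx,gy=np.meshgrid(g,g)
    m=cv2.remap(m,gx,gy,cv2.INTER_LINEAR); return cv2.remap(im,m,None,cv2.INTER_LINEAR)
E
python3 - <<'E'
from h import *
S=dict(saucer=(238,268,.008),pedestal=(275,330,.014),disc_large=(354,337,.014),cover=(456,337,.04),bushing=(515,301,.026),disc_small=(565,359,.008),ring=(183,340,.01),purple=(499,253,.008),loupe=(450,258,.036),vblock=(403,264,.042),box=(609,266,.026))
for k,(u,v,z) in S.items(): print(k,world("top",[((u+.5)*.64-.5,(v+.5)*.64-.5)],z)[0].round(4))
im=cv2.imread("pics/top0.png")
c=cv2.resize(im[140:265,95:405],None,fx=2.58,fy=2.58,interpolation=cv2.INTER_CUBIC); 
w=cv2.resize(cv2.imread("pics/wrist0.png"),None,fx=.7,fy=.7)
o=np.zeros((600,800,3),np.uint8); o[:c.shape[0],:c.shape[1]]=c[:,:800]; o[325:325+w.shape[0],:w.shape[1]]=w; cv2.imwrite("pics/c1.png",o)
E
```

```text
saucer [0.545  0.2534 0.008 ]
pedestal [0.4394 0.1824 0.014 ]
disc_large [0.4314 0.0491 0.014 ]
cover [ 0.434  -0.1196  0.04  ]
bushing [ 0.4988 -0.2201  0.026 ]
disc_small [ 0.4049 -0.3083  0.008 ]
ring [0.4184 0.3366 0.01  ]
purple [ 0.5851 -0.1967  0.008 ]
loupe [ 0.5672 -0.1085  0.036 ]
vblock [ 0.5532 -0.0295  0.042 ]
box [ 0.5638 -0.3808  0.026 ]
```

View pics/c1.png

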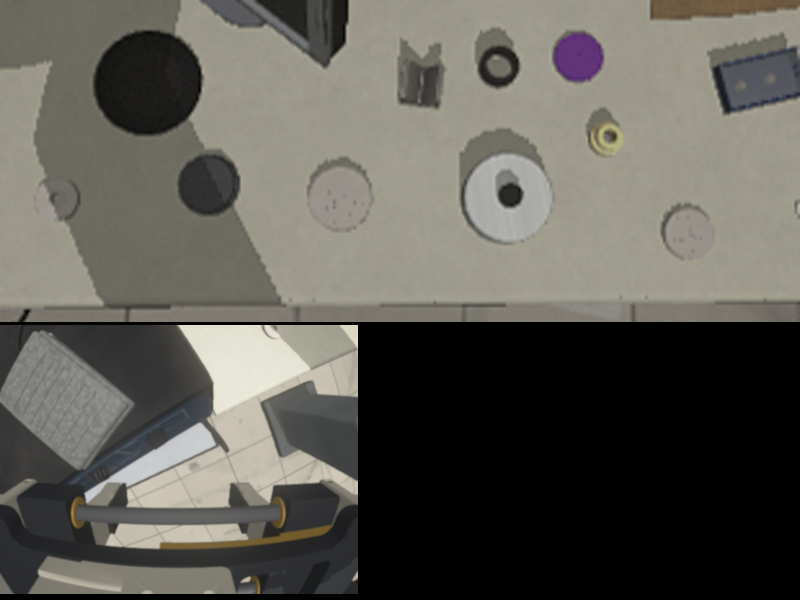

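Ring confirmed: it has a hole and lies half in shadow. Moving above it with the jaws along y.

```bash
python3 -m jog '[[15,-34,-13,0,0,0.058],[15,-34,-13,0,0,0.058],[15,-34,-13,0,0,0.058],[15,-34,-13,0,0,0.058],[15,-34,-13,0,0,0.058],[15,-34,-13,0,0,0.058],[15,-34,-13,0,0,0.058],[15,-30,-13,0,0,0.05],[0,0,0,0,0,0],[0,0,0,0,0,0]]' 1 30; python3 - <<'E'
from h import *
im,p=wrist("w1"); print(p, pixel((.4184,.3366,.01),p))
t=topdown(im,p,(.4184,.3366),.01); cv2.imwrite("pics/v1.png",np.hstack([im[:320],cv2.resize(t,(280,280))if 0 else cv2.copyMakeBorder(cv2.resize(t,(288,288)),0,32,0,0,cv2.BORDER_CONSTANT)]))
E
```

```text
t: 1.15
eef_pos: [0.4071, 0.3466, 0.1234]
ee_rot: [3.126, 0.032, -1.534]
force: [-0.9, 1.0, 0.0]
width: 0.0874
(array([0.4070578 , 0.34664376, 0.12335242]), array([ 3.12644052,  0.03208457, -1.53381726])) [269.54150533 175.09578576]
```

View pics/v1.png

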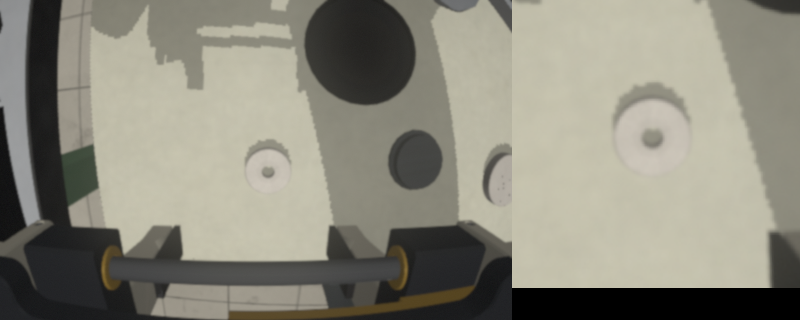

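```bash
cat >> h.py <<'E'
def circle(im,pose,c,z,r,half=.08,s=2000,tag=None,p2=12):
    """centre of the circle of radius r (m) in plane z near c, with the found radius"""
    t=topdown(im,pose,c,z,half,s); g=cv2.GaussianBlur(cv2.cvtColor(t,cv2.COLOR_BGR2GRAY),(5,5),0)
    C=cv2.HoughCircles(g,cv2.HOUGH_GRADIENT,1.5,20,param1=60,param2=p2,minRadius=int(r*s*.9),maxRadius=int(r*s*1.1)+1)
    if C is None: return None
    out=[(c[0]+half-q[1]/s,c[1]+half-q[0]/s,q[2]/s) for q in C[0][:3]]
    if tag:
        for q in C[0][:1]: cv2.circle(t,(int(q[0]),int(q[1])),int(q[2]),(0,0,255),1)
        cv2.imwrite(f"pics/{tag}.png",t)
    return np.round(out,4)
def fix(yaw=-np.pi/2):
    s=status.get_state(); D=R.from_euler("xyz",[np.pi,0,yaw])*R.from_euler("xyz",s["ee_rot"]).inv()
    print("t",round(s["t"],2),"tcp",(s["eef_pos"]*1e3).round(1),"turn",D.as_rotvec().round(4),"F",s["force"].round(1),"w",round(s["width"],4))
E
python3 - <<'E'
from h import *
im=cv2.imread("pics/w1.png"); p=(np.array([0.4070578 , 0.34664376, 0.12335242]), np.array([ 3.12644052,  0.03208457, -1.53381726]))
for n,c,z,r in (("ring",(.418,.337),.01,.022),("saucer",(.545,.253),.008,.056),("ped",(.439,.182),.014,.028)): print(n,circle(im,p,c,z,r,tag="d_"+n))
fix()
E
```

```text
ring [[0.4219 0.3386 0.0214]
 [0.4324 0.3386 0.0202]
 [0.3506 0.2794 0.0209]]
saucer [[0.5459 0.2561 0.0545]]
ped [[0.4436 0.1926 0.0306]
 [0.5006 0.1859 0.0272]
 [0.4984 0.2159 0.0296]]
t 1.2 tcp [406.7 346.7 123.2] turn [-0.0313 -0.0162 -0.0376] F [ 0.8 -1.3 -0.7] w 0.0874
```

```bash
python3 -m jog '[[5,-3,-15,-0.011,-0.006,-0.013],[5,-3,-20,-0.011,-0.006,-0.013],[5,-2,-20,-0.01,-0.005,-0.013],[0,0,-10,0,0,0],[0,0,0,0,0,0]]'; python3 - <<'E'
from h import *
im,p=wrist("w2"); print(circle(im,p,(.422,.3386),.01,.022,half=.05,tag="d2")); fix()
E
```

```text
t: 1.7
eef_pos: [0.4221, 0.344, 0.0586]
ee_rot: [-3.137, 0.003, -1.571]
force: [0.3, -0.8, -0.4]
width: 0.0879
[[0.4221 0.3387 0.0212]
 [0.4356 0.3432 0.02  ]
 [0.4034 0.3282 0.0224]]
t 1.75 tcp [422.4 344.4  59.3] turn [-0.004   0.0054 -0.0004] F [-1.  -1.2  0.5] w 0.0875
```

```bash
python3 -m jog '[[0,-6,-10,-0.004,0.005,0],[0,0,-12,0,0,0],[0,0,-12,0,0,0],[0,0,0,0,0,0]]'; python3 -c "
from h import *; fix()"
```

```text
t: 2.15
eef_pos: [0.4227, 0.3397, 0.0249]
ee_rot: [-3.14, 0.004, -1.569]
force: [0.0, -0.4, -0.1]
width: 0.0876
t 2.15 tcp [422.7 339.7  24.9] turn [-0.0036  0.002  -0.0016] F [ 0.  -0.4 -0.1] w 0.0876
```

```bash
python3 -m jog '[[0,-1,-10,0,0,0],[0,0,-8,0,0,0],[0,0,-3,0,0,0],[0,0,0,0,0,0]]'; python3 -m jog '[[0,0,0,0,0,0],[0,0,0,0,0,0],[0,0,0,0,0,0],[0,0,0,0,0,0],[0,0,0,0,0,0],[0,0,0,0,0,0]]' 0 30;  python3 -c "
from h import *; fix()"
```

```text
t: 2.55
eef_pos: [0.4228, 0.3385, 0.0018]
ee_rot: [-3.14, 0.003, -1.569]
force: [-0.7, -0.2, 0.4]
width: 0.0878
t: 3.15
eef_pos: [0.4233, 0.3393, 0.0029]
ee_rot: [-3.139, 0.005, -1.569]
force: [-0.9, -0.8, 0.3]
width: 0.045
t 3.15 tcp [423.3 339.3   2.9] turn [-0.0049  0.0031 -0.0018] F [-0.9 -0.8  0.3] w 0.045
```

```bash
python3 -m jog '[[0,0,20,0,0,0],[0,0,30,0,0,0],[0,-15,35,0,0,0],[0,-25,10,0,0,0],[0,-25,0,0,0,0],[0,-5,0,0,0,0],[0,0,0,0,0,0]]'; python3 - <<'E'
from h import *
im,p=wrist("w3"); 
for c,z,r in (((.441,.187),.014,.028),((.546,.255),.008,.056)): print(circle(im,p,c,z,r,half=.07,tag="d3_%d"%(r*1e3)))
fix()
a=[cv2.imread("pics/d3_%d.png"%k) for k in(28,56)]; cv2.imwrite("pics/v3.png",np.hstack([im[:280],a[0]]))
E
```

```text
t: 3.85
eef_pos: [0.4223, 0.2664, 0.1009]
ee_rot: [-3.139, 0.003, -1.568]
force: [-0.6, 0.1, -0.8]
width: 0.0387
[[0.4431 0.1891 0.0306]
 [0.4244 0.2221 0.0306]
 [0.4919 0.1711 0.0254]]
[[0.5459 0.2549 0.0545]
 [0.5399 0.2909 0.054 ]]
t 3.9 tcp [422.2 266.7 100.7] turn [-0.0033  0.0023 -0.0025] F [ 0.   0.5 -1.5] w 0.039
```

View pics/v3.png

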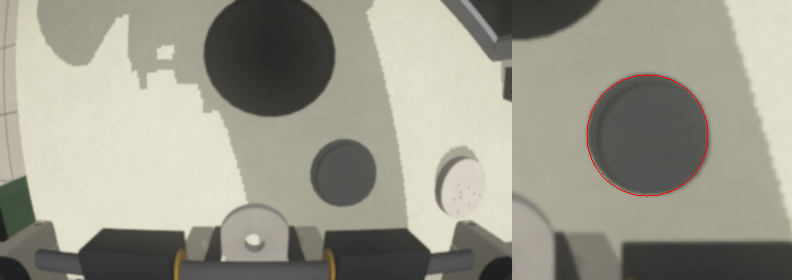

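The ring is held, but the width dropped from 45 to 39 mm, so it has slipped or tilted. Looking closer.

```bash
python3 - <<'E'
from h import *
im=cv2.imread("pics/w3.png"); s=status.get_state(); p=(s["eef_pos"],s["ee_rot"]); e=p[0]
for d in ((0,0,0),(0,0,.019),(.022,0,0),(0,.022,0),(0,-.022,0)): print(d,pixel(e+np.array(d),p).round(1))
print(world("wrist",[(255,242),(255,205)],e[2]+.003,p)-e)
sd=eyes.grab_frame("side"); T=eyes.calibration("side"); K=np.array(T["camera_matrix"]); M=np.linalg.inv(np.array(T["cam_to_world"])); q=M@np.r_[e,1]; u=K[0,2]+K[0,0]*q[0]/-q[2]; v=K[1,2]+K[1,1]*q[1]/q[2]; print(u,v)
u,v=int(u),int(v)
a=cv2.resize(im[180:300,165:345],(720,480))[:, :400+320]
b=cv2.resize(sd[max(0,v-30):v+30,u-40:u+40],(400,300)); c=cv2.resize(im[190:300,180:330],(400,300))
cv2.imwrite("pics/v4.png",np.hstack([c,b]))
E
```

```text
(0, 0, 0) [254.6 241.2]
(0, 0, 0.019) [254.5 256.9]
(0.022, 0, 0) [254.7 206.3]
(0, 0.022, 0) [217.6 240.8]
(0, -0.022, 0) [291.6 241.1]
[[ 0.00099193 -0.00022205  0.003     ]
 [ 0.02382414 -0.00014417  0.003     ]]
222.0990012887103 141.64260035986314
```

View pics/v4.png

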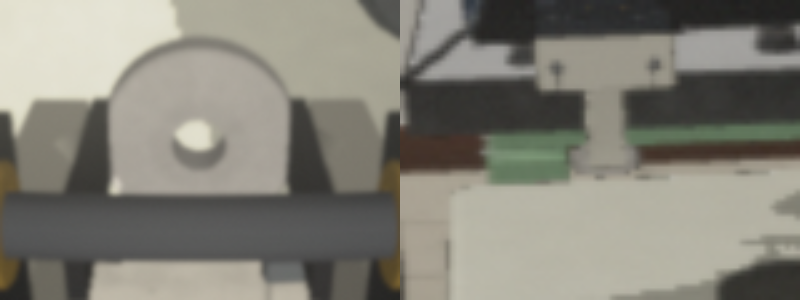

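The ring is flat and centred on the TCP (hole at pixel (255,242)), and its measured position agrees. The pedestal top is at about (0.441, 0.187).

```bash
python3 -m jog '[[6,-25,0,0,0,0],[6,-28,0,0,0,0],[6,-25,-20,0,0,0],[0,-2,-20,0,0,0],[0,0,-20,0,0,0],[0,0,0,0,0,0],[0,0,0,0,0,0]]';  python3 -c "
from h import *; fix()"
```

```text
t: 4.65
eef_pos: [0.4424, 0.1899, 0.0374]
ee_rot: [-3.14, 0.002, -1.562]
force: [0.8, -0.4, -0.7]
width: 0.0389
t 4.65 tcp [442.4 189.9  37.4] turn [-0.0017  0.0021 -0.0085] F [ 0.8 -0.4 -0.7] w 0.0389
```

```bash
python3 -m jog '[[-1,-3,-8,0,0,0],[0,0,-8,0,0,0],[0,0,-3,0,0,0],[0,0,0,0,0,0]]'; python3 - <<'E'
from h import *
fix(); im,p=wrist("w5"); cv2.imwrite("pics/v5.png",cv2.resize(im[120:300,140:380],(800,600)))
print([pixel(p[0]+np.array([0,0,-.017+.014]),p)])
E
```

```text
t: 5.05
eef_pos: [0.4431, 0.189, 0.0212]
ee_rot: [-3.136, 0.003, -1.558]
force: [-1.2, 0.4, -1.0]
width: 0.0405
t 5.05 tcp [443.1 189.   21.2] turn [-0.0035  0.006  -0.0125] F [-1.2  0.4 -1. ] w 0.0405
[array([254.63324655, 239.06244858])]
```

View pics/v5.png

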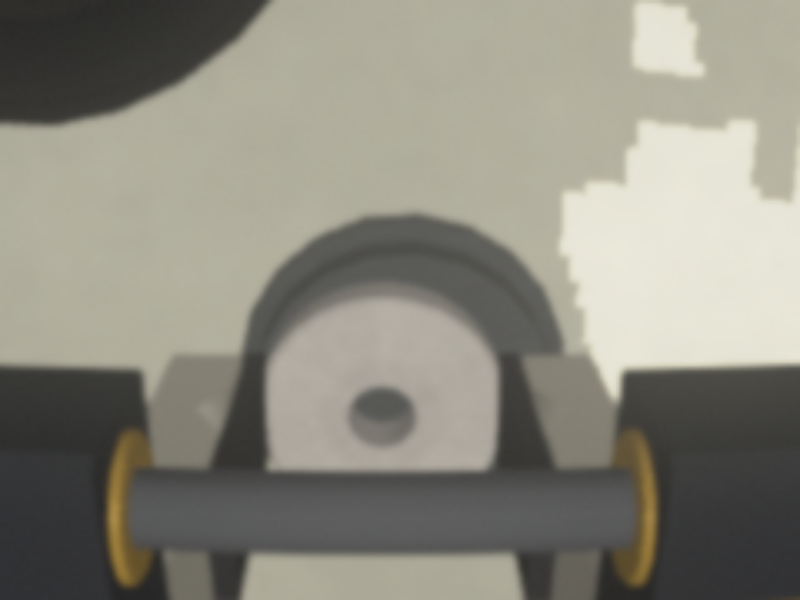

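The pedestal shows about 4 mm to the right (-y) of the ring. Correcting, then lowering.

```bash
python3 -m jog '[[-1,-4,1,0,0,-0.012],[-1,-1,0,0,0,0],[0,0,0,0,0,0]]'; python3 -m jog '[[0,0,-3,0,0,0],[0,0,-2,0,0,0],[0,0,0,0,0,0]]';python3 -c "
from h import *; fix()"
```

```text
t: 5.4
eef_pos: [0.4412, 0.1844, 0.0221]
ee_rot: [-3.134, 0.005, -1.571]
force: [0.4, 0.2, -1.8]
width: 0.04
t: 5.7
eef_pos: [0.4418, 0.1847, 0.021]
ee_rot: [-3.133, 0.005, -1.569]
force: [1.0, 0.4, -0.9]
width: 0.0404
t 5.7 tcp [441.8 184.7  21. ] turn [-0.0051  0.009  -0.0019] F [ 1.   0.4 -0.9] w 0.0404
```

```bash
python3 -m jog '[[0,0,-4,0,0,0],[0,0,-3,0,0,0],[0,0,0,0,0,0]]';python3 -c "
from h import *; fix()"
```

```text
t: 6.0
eef_pos: [0.4431, 0.1851, 0.0196]
ee_rot: [-3.129, 0.006, -1.565]
force: [0.0, -1.4, 0.0]
width: 0.0407
t 6.0 tcp [443.1 185.1  19.6] turn [-0.0057  0.0126 -0.0056] F [ 0.  -1.4  0. ] w 0.0407
```

```bash
python3 -m jog '[[0,0,0,0,0,0],[0,0,0,0,0,0],[0,0,0,0,0,0],[0,0,0,0,0,0],[0,0,20,-0.005,0.012,-0.005],[0,0,30,0,0,0],[0,0,35,0,0,0],[0,0,0,0,0,0]]' 1; python3 - <<'E'
from h import *
fix(); im,p=wrist("w6"); print(circle(im,p,(.441,.186),.024,.022,half=.05,tag="d6"))
cv2.imwrite("pics/v6.png",np.hstack([cv2.resize(cv2.imread("pics/d6.png"),(400,400)),cv2.resize(im[100:260,160:320],(400,400))]))
E
```

```text
t: 6.8
eef_pos: [0.4423, 0.1841, 0.1044]
ee_rot: [3.138, -0.004, -1.57]
force: [1.0, 1.8, -0.3]
width: 0.0874
t 6.8 tcp [442.3 184.1 104.4] turn [ 0.0037 -0.0038 -0.0003] F [ 1.   1.8 -0.3] w 0.0874
[[0.4426 0.1861 0.0218]
 [0.4531 0.1824 0.0232]
 [0.4509 0.1929 0.0216]]
```

View pics/v6.png

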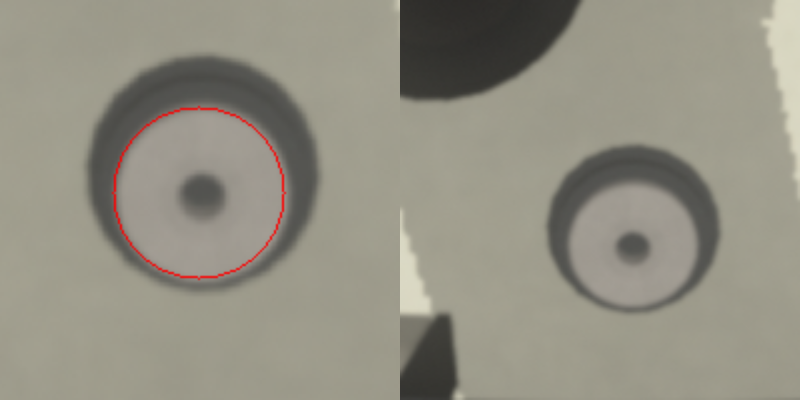

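The ring sits on the pedestal within about 1 mm. Now the bushing.

```bash
python3 -m jog '[[0,-20,5,0,0,0],[3,-42,5,0,0,0],[5,-45,0,0,0,0],[6,-45,0,0,0,0],[6,-45,0,0,0,0],[6,-45,0,0,0,0],[6,-45,0,0,0,0],[6,-45,0,0,0,0],[6,-40,0,0,0,0],[6,-25,0,0,0,0],[0,0,0,0,0,0],[0,0,0,0,0,0]]'; python3 - <<'E'
from h import *
fix(); im,p=wrist("w7"); print(pixel((.502,-.218,.026),p),p)
print("bush",circle(im,p,(.502,-.218),0.0,.017,half=.05,tag="d7"))
cv2.imwrite("pics/v7.png",np.hstack([im,cv2.copyMakeBorder(cv2.resize(topdown(im,p,(.502,-.218),0,half=.05),(288,288)),0,96,0,0,cv2.BORDER_CONSTANT)]))
E
```

```text
t: 8.05
eef_pos: [0.4846, -0.2291, 0.0993]
ee_rot: [3.12, -0.005, -1.57]
force: [-0.1, 0.5, 0.1]
width: 0.0878
t 8.05 tcp [ 484.6 -229.1   99.3] turn [ 0.005  -0.0218 -0.0012] F [-0.1  0.5  0.1] w 0.0878
[240.32597943 179.20421151] (array([ 0.48461935, -0.22910032,  0.09929204]), array([ 3.11978703, -0.00498358, -1.56953337]))
bush [[ 0.5134 -0.2216  0.016 ]
 [ 0.4939 -0.2231  0.0156]
 [ 0.4849 -0.2186  0.0169]]
```

View pics/v7.png

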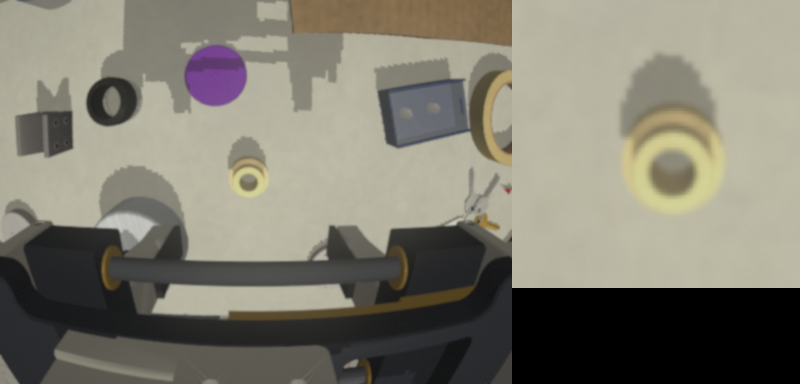

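```bash
cat >> h.py <<'E'
def brass(im,pose,c,z,z0):
    """yellow mask round c: centre of the rectified brass blob at plane z (top) and the lower wide end at plane z0"""
    for zz in (z,z0):
        t=topdown(im,pose,c,zz,.05); h=cv2.cvtColor(t,cv2.COLOR_BGR2HSV); m=cv2.inRange(h,(15,70,60),(35,255,255))
        m=cv2.morphologyEx(m,cv2.MORPH_CLOSE,np.ones((25,25))); k=max(cv2.findContours(m,0,2)[0],key=cv2.contourArea); x,y,w,hh=cv2.boundingRect(k)
        f=lambda r,q:(round(c[0]+.05-r/2000,4),round(c[1]+.05-q/2000,4))
        print("plane",zz,"box far x,left y",f(y,x),"near x,right y",f(y+hh,x+w))
E
python3 - <<'E'
from h import *
im=cv2.imread("pics/w7.png");p=(np.array([ 0.48461935, -0.22910032,  0.09929204]), np.array([ 3.11978703, -0.00498358, -1.56953337]))
brass(im,p,(.502,-.218),.026,0); print(world("wrist",[(249,182)],.026,p))
E
```

```text
plane 0.026 box far x,left y (0.5205, -0.209) near x,right y (0.488, -0.2395)
plane 0 box far x,left y (0.515, -0.2065) near x,right y (0.4795, -0.241)
[[ 0.49965525 -0.22495918  0.026     ]]
```

```bash
python3 -m jog '[[7,3,-5,0.003,-0.011,0],[6,3,-15,0.002,-0.011,0],[2,0,-22,0,0,0],[0,0,-20,0,0,0],[0,0,0,0,0,0]]'; python3 - <<'E'
from h import *
fix(); im,p=wrist("w8"); brass(im,p,(.4995,-.224),.026,0)
E
```

```text
t: 8.6
eef_pos: [0.5018, -0.217, 0.0345]
ee_rot: [-3.137, 0.001, -1.563]
force: [-0.7, 0.3, -0.0]
width: 0.0875
t 8.6 tcp [ 501.8 -217.    34.5] turn [-0.0012  0.0049 -0.0082] F [-0.7  0.3 -0. ] w 0.0875
plane 0.026 box far x,left y (0.5235, -0.2085) near x,right y (0.492, -0.239)
plane 0 box far x,left y (0.515, -0.207) near x,right y (0.4785, -0.2425)
```

```bash
python3 -m jog '[[-2,-6,0,0,0.004,-0.008],[0,-1,-12,0,0,0],[0,0,-12,0,0,0],[0,0,-5,0,0,0],[0,0,0,0,0,0]]';python3 -c "
from h import *; fix()"
```

```text
t: 9.15
eef_pos: [0.5028, -0.224, 0.0075]
ee_rot: [-3.134, 0.0, -1.569]
force: [-0.5, -0.1, 0.1]
width: 0.0875
t 9.15 tcp [ 502.8 -224.     7.5] turn [-0.0001  0.0074 -0.002 ] F [-0.5 -0.1  0.1] w 0.0875
```

```bash
python3 -m jog '[[0,0,0,0,0,0],[0,0,0,0,0,0],[0,0,0,0,0,0],[0,0,0,0,0,0],[0,0,0,0,0,0],[0,0,0,0,0,0],[0,0,0,0,0,0],[0,0,0,0,0,0]]' 0 30;  python3 -c "
from h import *; fix()"
```

```text
t: 9.95
eef_pos: [0.5035, -0.2242, 0.0084]
ee_rot: [-3.133, -0.0, -1.569]
force: [-0.2, -0.7, -0.8]
width: 0.0313
t 9.95 tcp [ 503.5 -224.2    8.4] turn [ 0.0001  0.0089 -0.0019] F [-0.2 -0.7 -0.8] w 0.0313
```

```bash
python3 -m jog '[[0,0,25,0,0.004,0],[0,0,35,0,0.004,0],[-1,15,30,0,0,0],[-4,35,10,0,0,0],[-7,45,0,0,0,0],[-7,45,0,0,0,0],[-7,45,0,0,0,0],[-7,45,0,0,0,0],[-7,45,0,0,0,0],[-7,45,0,0,0,0],[-6,45,0,0,0,0],[-5,30,0,0,0,0]]'; python3 -m jog '[[0,0,0,0,0,0],[0,0,0,0,0,0]]'; python3 - <<'E'
from h import *
fix(); im,p=wrist("w9"); cv2.imwrite("pics/v9.png",np.hstack([cv2.resize(im[100:280,140:380],(800,600))]))
for z in(-.008,.018): print(pixel(p[0]+np.array([0,0,z]),p))
E
```

```text
t: 11.15
eef_pos: [0.4397, 0.182, 0.1119]
ee_rot: [-3.141, 0.003, -1.577]
force: [0.3, -0.2, -1.1]
width: 0.0312
t: 11.35
eef_pos: [0.4389, 0.1859, 0.1119]
ee_rot: [-3.141, 0.004, -1.571]
force: [-0.4, -1.0, -1.9]
width: 0.0309
t 11.35 tcp [438.9 185.9 111.9] turn [-0.0039  0.0008  0.0007] F [-0.4 -1.  -1.9] w 0.0309
[254.67253656 235.49124317]
[254.51713315 256.04610632]
```

View pics/v9.png

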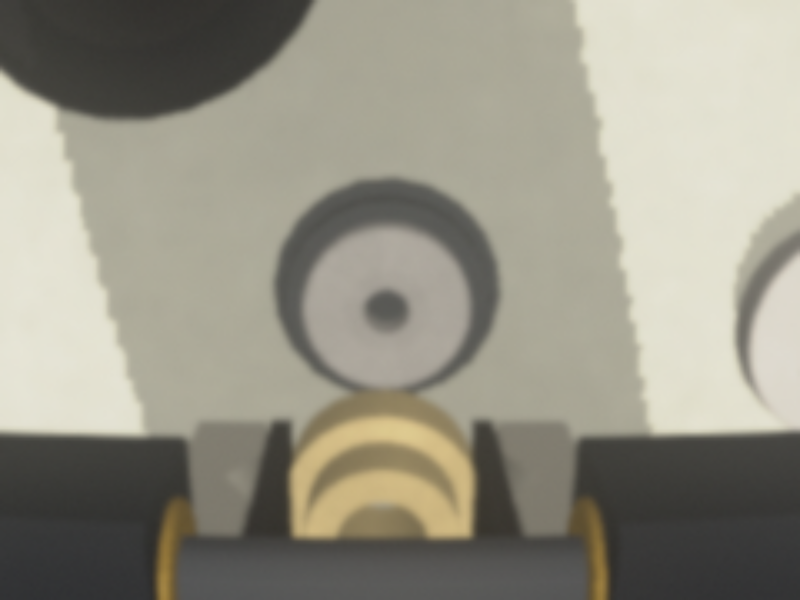

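The bushing is held upright and centred laterally; the ring's hole is at pixel (385,310) of the crop. Working out the bushing's x offset.

```bash
python3 - <<'E'
from h import *
im=cv2.imread("pics/w9.png"); s=status.get_state(); p=(s["eef_pos"],s["ee_rot"])
for dz in (-.008,-.003): print(dz,(world("wrist",[(255,100+390*.3),(255,100+415*.3)],p[0][2]+dz,p)-p[0]).round(4).tolist())
print(circle(im,p,(.442,.186),.024,.022,half=.05))
E
```

```text
-0.008 [[0.0123, -0.0002, -0.008], [0.0074, -0.0002, -0.008]]
-0.003 [[0.0143, -0.0002, -0.003], [0.0095, -0.0002, -0.003]]
[[0.4429 0.1854 0.022 ]
 [0.4526 0.1816 0.0232]
 [0.3971 0.1884 0.0224]]
```

```bash
python3 -m jog '[[5,0,-15,-0.004,0,0],[3,0,-20,0,0,0],[0,0,-20,0,0,0],[0,0,-12,0,0,0],[0,0,0,0,0,0]]'; python3 -c "
from h import *; fix()"
```

```text
t: 11.9
eef_pos: [0.4483, 0.1802, 0.0434]
ee_rot: [-3.14, 0.001, -1.579]
force: [0.6, -1.2, -0.5]
width: 0.0312
t 11.9 tcp [448.3 180.2  43.4] turn [-0.0007  0.0018  0.0083] F [ 0.6 -1.2 -0.5] w 0.0312
```

```bash
python3 -m jog '[[-1,5,0,0,0,0.008],[0,1,-4,0,0,0],[0,1,-3,0,0,0],[0,0,0,0,0,0],[0,0,0,0,0,0]]'; python3 - <<'E'
from h import *
fix(); im,p=wrist("w10"); cv2.imwrite("pics/v10.png",cv2.resize(im[130:280,155:355],(600,450)))
E
```

```text
t: 12.4
eef_pos: [0.4486, 0.1869, 0.038]
ee_rot: [-3.138, 0.003, -1.573]
force: [0.6, 0.1, -1.6]
width: 0.031
t 12.4 tcp [448.6 186.9  38. ] turn [-0.0025  0.0039  0.0019] F [ 0.6  0.1 -1.6] w 0.031
```

View pics/v10.png

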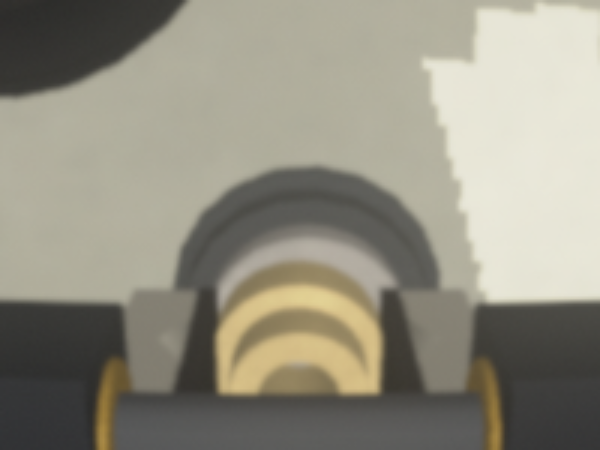

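```bash
python3 -m jog '[[0,-1,-3,0,0,0],[0,0,-3,0,0.003,0],[0,0,-2,0,0,0]]'; python3 -c "
from h import *; fix()"
```

```text
t: 12.75
eef_pos: [0.4491, 0.1862, 0.0316]
ee_rot: [-3.14, 0.003, -1.571]
force: [-12.7, -2.5, 42.0]
width: 0.0311
t 12.75 tcp [449.1 186.2  31.6] turn [-0.0031  0.0021  0.0005] F [-12.7  -2.5  42. ] w 0.0311
```

```bash
python3 -m jog '[[0,0,1,0,0,0],[0,0,0,0,0,0]]'; python3 -m jog '[[0,0,0,0,0,0],[0,0,0,0,0,0],[0,0,0,0,0,0],[0,0,0,0,0,0],[0,0,25,0,0,0],[0,0,35,0,0,0],[0,0,30,0,0,0],[0,0,0,0,0,0]]' 1; python3 - <<'E'
from h import *
fix(); im,p=wrist("w11"); brass(im,p,(.443,.1855),.05,.024); print(circle(im,p,(.443,.1855),.024,.022,half=.05,tag="d11"));cv2.imwrite("pics/v11.png",cv2.resize(im[100:280,140:380],(600,450)))
E
```

```text
t: 12.95
eef_pos: [0.4493, 0.1865, 0.0332]
ee_rot: [-3.139, 0.004, -1.571]
force: [0.8, 0.5, -1.6]
width: 0.0309
t: 13.75
eef_pos: [0.4483, 0.1852, 0.1242]
ee_rot: [3.141, -0.0, -1.571]
force: [-1.0, 1.0, -0.2]
width: 0.0862
t 13.75 tcp [448.3 185.2 124.2] turn [ 0.0002 -0.001   0.0003] F [-1.   1.  -0.2] w 0.0862
plane 0.05 box far x,left y (0.4675, 0.203) near x,right y (0.4325, 0.171)
plane 0.024 box far x,left y (0.461, 0.2045) near x,right y (0.422, 0.1695)
[[0.4424 0.1856 0.022 ]
 [0.4529 0.1826 0.0241]
 [0.4476 0.1946 0.0208]]
```

View pics/v11.png

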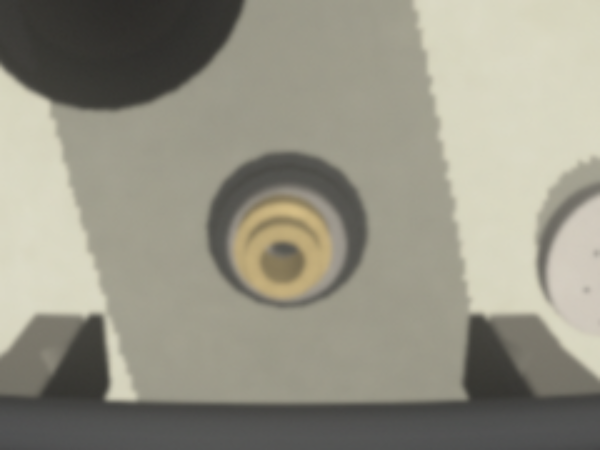

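Bushing stands centred on the ring (within about 2 mm). Next the large disc.

```bash
python3 -m jog '[[-5,-30,0,0,0,0],[-7,-45,0,0,0,0],[-5,-40,0,0,0,0],[0,-15,-10,0,0,0],[0,0,-10,0,0,0],[0,0,0,0,0,0]]'; python3 - <<'E'
from h import *
fix(); im,p=wrist("w12"); print(circle(im,p,(.435,.052),.014,.0325,half=.06,tag="d12",p2=20))
E
```

```text
t: 14.4
eef_pos: [0.4266, 0.0501, 0.0971]
ee_rot: [3.134, -0.003, -1.571]
force: [-0.4, 0.5, -0.4]
width: 0.0878
t 14.4 tcp [426.6  50.1  97.1] turn [ 0.003  -0.008   0.0005] F [-0.4  0.5 -0.4] w 0.0878
[[0.4309 0.0494 0.0314]
 [0.4451 0.0509 0.0304]]
```

```bash
python3 -m jog '[[3,1,-15,0.003,-0.008,0],[3,1,-20,0,0,0],[0,0,-15,0,0,0],[0,0,0,0,0,0]]'; python3 - <<'E'
from h import *
fix(); im,p=wrist("w13"); 
for z in (.014,): print(circle(im,p,(.433,.051),z,.0325,half=.05,tag="d13",p2=20))
t=topdown(im,p,(.433,.051),.014,.05); g=cv2.cvtColor(t,cv2.COLOR_BGR2HSV)
print(g[100,::10,1].tolist(),g[::10,100,1].tolist(),g[100,::10,2].tolist(),g[::10,100,2].tolist(),sep="\n")
E
```

```text
t: 14.85
eef_pos: [0.4351, 0.0566, 0.0465]
ee_rot: [-3.139, 0.001, -1.566]
force: [0.4, -0.1, -0.0]
width: 0.0875
t 14.85 tcp [435.1  56.6  46.5] turn [-0.0006  0.0026 -0.0045] F [ 0.4 -0.1 -0. ] w 0.0875
[[0.4301 0.0489 0.0322]
 [0.4451 0.0504 0.0306]]
[28, 29, 29, 29, 26, 24, 24, 24, 23, 24, 24, 25, 23, 22, 24, 23, 23, 28, 29, 29]
[29, 28, 29, 30, 24, 23, 23, 23, 23, 23, 24, 23, 23, 24, 24, 23, 23, 10, 6, 6]
[191, 191, 191, 192, 174, 189, 190, 190, 188, 191, 192, 184, 192, 193, 191, 191, 190, 189, 191, 191]
[191, 189, 142, 143, 129, 187, 188, 187, 190, 191, 192, 190, 191, 194, 195, 196, 135, 78, 82, 81]
```

```bash
python3 -m jog '[[-4,-7,-5,0,0.003,-0.004],[0,-1,-12,0,0,0],[0,-1,-12,0,0,0],[0,-1,-5,0,0,0],[0,0,0,0,0,0]]'; python3 -c "
from h import *; fix()"
```

```text
t: 15.4
eef_pos: [0.4332, 0.0481, 0.0152]
ee_rot: [-3.137, 0.004, -1.567]
force: [0.2, 0.8, 0.3]
width: 0.0874
t 15.4 tcp [433.2  48.1  15.2] turn [-0.0036  0.0049 -0.0033] F [0.2 0.8 0.3] w 0.0874
```

```bash
python3 -m jog '[[-3,1,-5,-0.003,0.005,-0.003],[0,0,-4,0,0,0],[0,0,-2,0,0,0]]'; python3 -m jog '[[-1,0,0,0,0,0],[0,0,0,0,0,0],[0,0,0,0,0,0],[0,0,0,0,0,0],[0,0,0,0,0,0]]' 0 45; python3 -c "
from h import *; fix()"
```

```text
t: 15.7
eef_pos: [0.4309, 0.0497, 0.0049]
ee_rot: [-3.14, 0.002, -1.571]
force: [0.0, -0.4, 0.4]
width: 0.0875
t: 16.2
eef_pos: [0.4298, 0.0498, 0.005]
ee_rot: [-3.14, 0.002, -1.57]
force: [-0.5, 0.1, -1.9]
width: 0.0625
t 16.2 tcp [429.8  49.8   5. ] turn [-0.0017  0.0019 -0.0004] F [-0.5  0.1 -1.9] w 0.0625
```

```bash
python3 -m jog '[[0,0,25,0,0,0],[5,5,35,0,0,0],[18,20,30,0,0,0],[18,30,5,0,0,0],[18,35,0,0,0,0],[18,35,0,0,0,0],[18,35,0,0,0,0],[15,30,0,0,0,0],[5,12,0,0,0,0],[0,0,0,0,0,0],[0,0,0,0,0,0]]'; python3 - <<'E'
from h import *
fix(); im,p=wrist("w14"); print(circle(im,p,(.546,.255),.008,.056,half=.09))
cv2.imwrite("pics/v14.png",cv2.resize(im,(640,480)))
E
```

```text
t: 17.3
eef_pos: [0.5416, 0.2563, 0.1001]
ee_rot: [3.133, -0.001, -1.576]
force: [-0.1, -0.1, -2.5]
width: 0.0624
t 17.3 tcp [541.6 256.3 100.1] turn [ 0.0014 -0.0087  0.0048] F [-0.1 -0.1 -2.5] w 0.0624
[[0.5471 0.2546 0.0551]
 [0.4894 0.2561 0.054 ]
 [0.4991 0.2591 0.0515]]
```

View pics/v14.png

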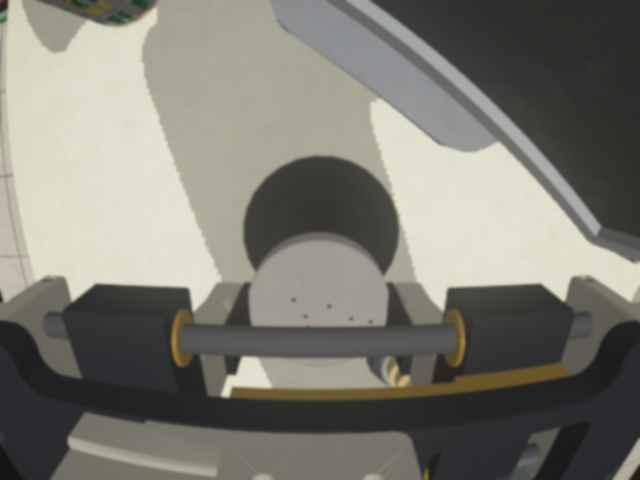

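```bash
python3 - <<'E'
from h import *
im=cv2.imread("pics/w14.png"); s=status.get_state(); p=(s["eef_pos"],s["ee_rot"]); e=p[0]
print([circle(im,p,e[:2],e[2]+z,.0325,half=.05,p2=15)[:2]-np.r_[e[:2],0] for z in(.009,)])
g=cv2.cvtColor(im,cv2.COLOR_BGR2GRAY)[175:205,257].tolist(); print(g)
for v,z in ((187,-.005),(193,.009)): print(world("wrist",[(257,v)],e[2]+z,p)-e)
t=topdown(im,p,(.5465,.255),.008,.09); cv2.imwrite("pics/d14.png",t); g=cv2.cvtColor(t,cv2.COLOR_BGR2GRAY); k=[cv2.contourArea(c) for c in []]
print("row x=.57:",g[130,::8].tolist()); print("col:",g[::5,180].tolist()[:40])
E
```

```text
[array([[ 1.58528874e-03,  7.64874928e-05,  3.22000000e-02],
       [ 3.53852887e-02, -2.92351251e-03,  3.45000000e-02]])]
[55, 53, 54, 54, 55, 54, 53, 54, 54, 61, 75, 91, 102, 105, 107, 108, 115, 131, 146, 152, 155, 156, 155, 155, 155, 156, 155, 155, 155, 154]
[[ 0.03194409 -0.00150704 -0.005     ]]
[[ 0.03280921 -0.00137295  0.009     ]]
row x=.57: [171, 171, 171, 172, 172, 171, 170, 168, 166, 167, 155, 64, 61, 60, 58, 56, 56, 58, 55, 55, 55, 55, 55, 54, 54, 55, 56, 59, 60, 61, 61, 63, 66, 69, 71, 122, 223, 224, 224, 224, 224, 225, 224, 224, 225]
col: [165, 166, 167, 167, 166, 166, 166, 168, 168, 169, 168, 167, 166, 161, 84, 61, 60, 59, 58, 57, 57, 55, 57, 55, 55, 56, 54, 54, 53, 52, 52, 55, 54, 54, 55, 89, 106, 120, 152, 155]
```

```bash
python3 -m jog '[[3,-2,-15,0.001,-0.009,0.005],[1,0,-22,0,0,0],[0,0,-22,0,0,0],[0,0,-10,0,0,0],[0,0,0,0,0,0],[0,0,0,0,0,0]]'; python3 -c "
from h import *; fix()"
```

```text
t: 17.95
eef_pos: [0.5437, 0.2484, 0.0315]
ee_rot: [-3.141, 0.0, -1.575]
force: [0.1, 0.0, -2.6]
width: 0.0624
t 17.95 tcp [543.7 248.4  31.5] turn [-0.0001  0.0009  0.0038] F [ 0.1  0.  -2.6] w 0.0624
```

```bash
python3 -m jog '[[2,6,-5,0,0,0.004],[0,0,-7,0,0,0],[0,1,-4,0,0,0],[0,0,0,0,0,0]]'; python3 -c "
from h import *; fix()"
```

```text
t: 18.35
eef_pos: [0.5473, 0.2571, 0.0171]
ee_rot: [-3.137, 0.003, -1.57]
force: [-0.1, 0.0, -2.9]
width: 0.0623
t 18.35 tcp [547.3 257.1  17.1] turn [-0.0032  0.0046 -0.0008] F [-0.1  0.  -2.9] w 0.0623
```

```bash
python3 -m jog '[[-2,-3,-3,-0.003,0.004,0],[0,0,-3,0,0,0],[0,0,-1,0,0,0]]'; python3 -c "
from h import *; fix()"
```

```text
t: 18.65
eef_pos: [0.5452, 0.2541, 0.0098]
ee_rot: [-3.141, 0.0, -1.57]
force: [1.2, -0.8, -2.2]
width: 0.0623
t 18.65 tcp [545.2 254.1   9.8] turn [-0.0001  0.0005 -0.0012] F [ 1.2 -0.8 -2.2] w 0.0623
```

```bash
python3 -m jog '[[0,0,0,0,0,0],[0,0,0,0,0,0],[0,0,0,0,0,0],[0,0,20,0,0,0],[0,0,35,0,0,0],[0,0,35,0,0,0],[0,0,0,0,0,0]]' 1; python3 - <<'E'
from h import *
fix(); im,p=wrist("w15"); print(circle(im,p,(.546,.2545),.018,.0325,half=.06,tag="d15",p2=20)); 
t=topdown(im,p,(.546,.2545),.008,.09); g=cv2.cvtColor(t,cv2.COLOR_BGR2GRAY); print("row x=.546:",g[180,::8].tolist()); print("col:",g[::6,180].tolist())
E
```

```text
t: 19.35
eef_pos: [0.5463, 0.2542, 0.104]
ee_rot: [-3.139, -0.0, -1.569]
force: [-0.0, 0.3, 0.1]
width: 0.0875
t 19.35 tcp [546.3 254.2 104. ] turn [ 0.0001  0.0024 -0.0022] F [-0.   0.3  0.1] w 0.0875
[[0.5464 0.2541 0.0323]
 [0.5381 0.2414 0.0355]
 [0.5344 0.2684 0.0322]]
row x=.546: [215, 213, 163, 161, 160, 160, 160, 159, 157, 70, 61, 60, 59, 58, 84, 148, 148, 148, 148, 147, 143, 148, 148, 147, 139, 149, 150, 149, 149, 149, 149, 101, 62, 64, 66, 67, 86, 161, 204, 214, 214, 216, 217, 217, 219]
col: [156, 159, 158, 159, 157, 159, 161, 160, 160, 159, 158, 125, 61, 60, 59, 59, 58, 58, 60, 82, 137, 149, 148, 148, 147, 148, 148, 148, 149, 148, 148, 148, 148, 148, 147, 148, 149, 148, 147, 147, 148, 147, 122, 56, 54, 53, 53, 52, 103, 156, 158, 158, 156, 99, 69, 76, 82, 84, 87, 87]
```

Large disc is in the saucer, within 1 mm of centre. Going to the small disc, keeping x back near the monitor.

```bash
python3 -m jog '[[-20,-20,5,0,0,0],[-28,-35,0,0,0,0],[-28,-40,0,0,0,0],[-25,-42,0,0,0,0],[-15,-45,0,0,0,0],[-3,-45,0,0,0,0],[0,-45,0,0,0,0],[0,-45,0,0,0,0],[0,-45,0,0,0,0],[0,-45,0,0,0,0],[0,-45,0,0,0,0],[0,-45,0,0,0,0]]';python3 -m jog '[[-7,-40,-5,0,0,0],[-7,-20,-5,0,0,0],[0,0,0,0,0,0],[0,0,0,0,0,0]]'; python3 - <<'E'
from h import *
fix(); im,p=wrist("w16"); print(pixel((.406,-.308,.008),p),circle(im,p,(.406,-.308),.008,.026,half=.06,tag="d16",p2=18)); 
E
```

```text
t: 20.6
eef_pos: [0.4168, -0.2566, 0.1032]
ee_rot: [-3.139, 0.0, -1.559]
force: [0.9, -0.0, 0.3]
width: 0.0875
t: 21.0
eef_pos: [0.4001, -0.3242, 0.0902]
ee_rot: [-3.141, 0.001, -1.566]
force: [-0.0, -0.1, 0.0]
width: 0.0874
t 21.0 tcp [ 400.1 -324.2   90.2] turn [-0.0005  0.0001 -0.0047] F [-0.  -0.1  0. ] w 0.0874
[235.52660101 191.40360559] [[ 0.4049 -0.3091  0.0249]]
```

```bash
python3 -m jog '[[3,8,-10,0,0,-0.005],[2,7,-18,0,0,0],[0,0,-18,0,0,0],[0,0,0,0,0,0]]'; python3 - <<'E'
from h import *
fix(); im,p=wrist("w17"); print(circle(im,p,(.405,-.309),.008,.026,half=.05,tag="d17",p2=18)); 
g=cv2.cvtColor(topdown(im,p,(.405,-.309),.008,.05),cv2.COLOR_BGR2GRAY); print(g[100,::6].tolist(),g[::6,100].tolist(),sep="\n")
E
```

```text
t: 21.45
eef_pos: [0.4071, -0.3039, 0.0424]
ee_rot: [-3.139, 0.0, -1.567]
force: [-1.0, -0.7, 0.3]
width: 0.0877
t 21.45 tcp [ 407.1 -303.9   42.4] turn [-0.0003  0.0027 -0.0034] F [-1.  -0.7  0.3] w 0.0877
[[ 0.4044 -0.3096  0.0252]
 [ 0.4149 -0.3096  0.0236]]
[179, 180, 180, 181, 180, 179, 179, 180, 172, 176, 177, 177, 177, 176, 176, 178, 178, 175, 177, 177, 177, 177, 176, 175, 174, 169, 179, 178, 177, 176, 177, 176, 174, 175]
[176, 177, 177, 176, 177, 177, 133, 131, 107, 172, 171, 132, 174, 175, 176, 176, 151, 177, 178, 178, 178, 180, 179, 178, 179, 175, 179, 118, 69, 74, 75, 76, 75, 73]
```

```bash
python3 -m jog '[[-3,-5,-5,0,0.003,-0.003],[0,-1,-12,0,0,0],[0,0,-12,0,0,0],[0,0,0,0,0,0]]'; python3 -c "
from h import *; fix()"
```

```text
t: 21.9
eef_pos: [0.4069, -0.31, 0.0147]
ee_rot: [-3.137, -0.002, -1.568]
force: [0.8, 0.0, 0.2]
width: 0.0879
t 21.9 tcp [ 406.9 -310.    14.7] turn [ 0.0018  0.0049 -0.0029] F [0.8 0.  0.2] w 0.0879
```

```bash
python3 -m jog '[[-3,1,-5,0.002,0.005,-0.003],[0,0,-5,0,0,0],[0,0,-2,0,0,0]]'; python3 -m jog '[[0,0,0,0,0,0],[0,0,0,0,0,0],[0,0,0,0,0,0],[0,0,0,0,0,0],[0,0,0,0,0,0],[0,0,0,0,0,0]]' 0 40; python3 -c "
from h import *; fix()"
```

```text
t: 22.2
eef_pos: [0.4041, -0.3094, 0.0025]
ee_rot: [-3.141, -0.0, -1.572]
force: [0.1, 0.2, -0.1]
width: 0.0874
t: 22.8
eef_pos: [0.4046, -0.3096, 0.0031]
ee_rot: [-3.14, -0.0, -1.572]
force: [-0.5, 0.3, -0.5]
width: 0.0489
t 22.8 tcp [ 404.6 -309.6    3.1] turn [0.0005 0.0019 0.001 ] F [-0.5  0.3 -0.5] w 0.0489
```

Now carry it back with x around 0.42, then to the saucer.

```bash
python3 -m jog '[[0,0,25,0,0,0],[2,5,38,0,0,0],[4,25,35,0,0,0],[5,42,5,0,0,0],[5,45,0,0,0,0],[2,45,0,0,0,0],[0,45,0,0,0,0],[0,45,0,0,0,0],[0,45,0,0,0,0],[0,45,0,0,0,0],[0,45,0,0,0,0],[5,45,0,0,0,0]]';python3 -m jog '[[22,42,0,0,0,0],[26,38,0,0,0,0],[28,30,0,0,0,0],[28,20,0,0,0,0],[15,10,0,0,0,0],[0,0,0,0,0,0],[0,0,0,0,0,0]]'; python3 - <<'E'
from h import *
fix(); im,p=wrist("w18"); e=p[0]; print(circle(im,p,(.546,.254),.018,.0325,half=.06,p2=15)); 
print(circle(im,p,e[:2],e[2]+.005,.026,half=.05,p2=15,tag="d18")-np.r_[e[:2],0])
E
```

```text
t: 24.0
eef_pos: [0.423, 0.1348, 0.1101]
ee_rot: [-3.139, 0.004, -1.581]
force: [1.6, -0.0, -0.6]
width: 0.0487
t: 24.7
eef_pos: [0.5433, 0.2871, 0.1078]
ee_rot: [-3.14, 0.004, -1.573]
force: [0.9, -0.3, -1.5]
width: 0.0489
t 24.7 tcp [543.3 287.1 107.8] turn [-0.0041  0.0014  0.0019] F [ 0.9 -0.3 -1.5] w 0.0489
[[0.5464 0.2544 0.0322]
 [0.5036 0.2844 0.0355]
 [0.5456 0.2356 0.0322]]
[[ 0.00086145  0.00013842  0.0268    ]
 [ 0.03466145 -0.01336158  0.0269    ]
 [-0.00513855 -0.02236158  0.0236    ]]
```

```bash
python3 -m jog '[[2,-15,-10,-0.004,0,0],[0,-14,-15,0,0,0],[0,0,-22,0,0,0],[0,0,-18,0,0,0],[0,0,-5,0,0,0],[0,0,0,0,0,0]]'; python3 -c "
from h import *; fix()"
```

```text
t: 25.35
eef_pos: [0.5411, 0.25, 0.0362]
ee_rot: [-3.141, -0.0, -1.575]
force: [-0.1, -0.6, -0.5]
width: 0.0488
t 25.35 tcp [541.1 250.   36.2] turn [0.0002 0.0005 0.0039] F [-0.1 -0.6 -0.5] w 0.0488
```

```bash
python3 -m jog '[[4,3,-5,0,0,0.004],[0,1,-5,0,0,0],[0,0,-2,0,0,0],[0,0,0,0,0,0]]'; python3 -c "
from h import *; fix()"
```

```text
t: 25.75
eef_pos: [0.5464, 0.2547, 0.0258]
ee_rot: [-3.138, 0.002, -1.57]
force: [-0.8, -0.5, -1.4]
width: 0.0488
t 25.75 tcp [546.4 254.7  25.8] turn [-0.0019  0.0033 -0.0008] F [-0.8 -0.5 -1.4] w 0.0488
```

```bash
python3 -m jog '[[-1,0,-3,-0.002,0.003,0],[0,0,-1,0,0,0]]'; python3 -c "
from h import *; fix()"
```

```text
t: 25.95
eef_pos: [0.5456, 0.2552, 0.0221]
ee_rot: [-3.141, 0.0, -1.57]
force: [-0.4, -0.2, -1.0]
width: 0.0491
t 25.95 tcp [545.6 255.2  22.1] turn [-0.0005  0.0009 -0.0011] F [-0.4 -0.2 -1. ] w 0.0491
```

```bash
python3 -m jog '[[0,0,-1,0,0,0],[0,0,0,0,0,0],[0,0,0,0,0,0],[0,0,0,0,0,0],[0,0,20,0,0,0],[0,0,35,0,0,0],[0,0,35,0,0,0],[0,0,0,0,0,0]]' 1; python3 - <<'E'
from h import *
fix(); im,p=wrist("w19"); print(circle(im,p,(.546,.2545),.026,.026,half=.06,tag="d19",p2=15)); print(circle(im,p,(.546,.2545),.018,.0325,half=.06,p2=15)); 
E
```

```text
t: 26.75
eef_pos: [0.5455, 0.2548, 0.1139]
ee_rot: [-3.141, -0.001, -1.569]
force: [0.8, 0.5, 0.4]
width: 0.0878
t 26.75 tcp [545.5 254.8 113.9] turn [ 0.0011  0.0004 -0.0018] F [0.8 0.5 0.4] w 0.0878
[[0.5456 0.2534 0.0286]
 [0.5539 0.2594 0.0244]
 [0.5726 0.2654 0.0286]]
[[0.5471 0.2541 0.0325]
 [0.5336 0.2406 0.0314]
 [0.5554 0.2714 0.0355]]
```

```bash
python3 -m jog '[[-20,-20,10,0,0,0],[-28,-35,5,0,0,0],[-28,-40,5,0,0,0],[-25,-42,0,0,0,0],[-15,-45,0,0,0,0],[-5,-45,0,0,0,0],[0,-45,0,0,0,0],[0,-45,0,0,0,0],[0,-40,0,0,0,0],[0,-20,0,0,0,0],[0,0,0,0,0,0],[0,0,0,0,0,0]]'; python3 - <<'E'
from h import *
fix(); im,p=wrist("w20"); print("knob",circle(im,p,(.434,-.1196),.06,.012,half=.05,tag="d20",p2=15)); print("top",circle(im,p,(.434,-.1196),.04,.045,half=.07,p2=15))
cv2.imwrite("pics/v20.png",np.hstack([cv2.resize(im,(560,420)),cv2.copyMakeBorder(cv2.imread("pics/d19.png"),0,180,0,0,cv2.BORDER_CONSTANT)]))
E
```

```text
t: 28.0
eef_pos: [0.4115, -0.1362, 0.1251]
ee_rot: [3.134, -0.003, -1.568]
force: [0.2, 0.1, -1.1]
width: 0.0874
t 28.0 tcp [ 411.5 -136.2  125.1] turn [ 0.0031 -0.0074 -0.0023] F [ 0.2  0.1 -1.1] w 0.0874
knob [[ 0.4364 -0.121   0.0122]
 [ 0.4514 -0.1195  0.0112]
 [ 0.4236 -0.1     0.013 ]]
top [[ 0.4346 -0.1197  0.0422]
 [ 0.4631 -0.1107  0.0463]
 [ 0.4654 -0.1227  0.043 ]]
```

View pics/v20.png

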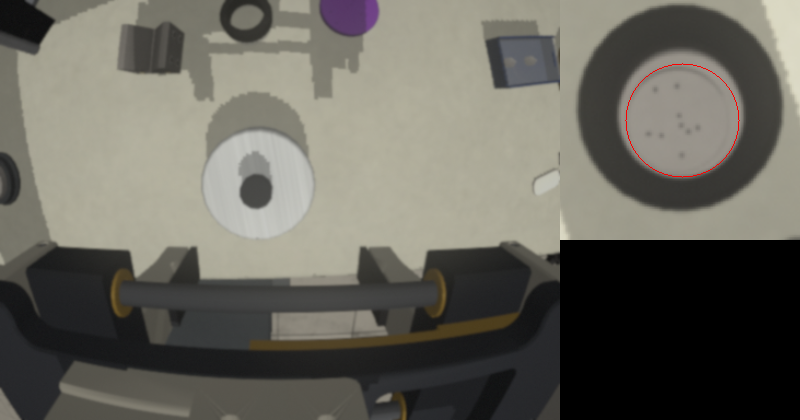

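```bash
python3 -m jog '[[10,7,0,0.003,-0.007,-0.002],[10,7,-8,0,0,0],[4,2,-15,0,0,0],[0,0,-20,0,0,0],[0,0,0,0,0,0]]'; python3 - <<'E'
from h import *
fix(); im,p=wrist("w21"); print("knob",circle(im,p,(.436,-.1205),.06,.012,half=.04,tag="d21",p2=15))
E
```

```text
t: 28.55
eef_pos: [0.4406, -0.1134, 0.0799]
ee_rot: [-3.138, 0.001, -1.563]
force: [0.1, -0.4, 0.0]
width: 0.0878
t 28.55 tcp [ 440.6 -113.4   79.9] turn [-0.0009  0.0032 -0.0073] F [ 0.1 -0.4  0. ] w 0.0878
knob [[ 0.4359 -0.1191  0.0122]
 [ 0.4284 -0.0974  0.0122]
 [ 0.4314 -0.1431  0.0113]]
```

```bash
python3 -m jog '[[-5,-6,-5,0,0.003,-0.007],[0,-1,-12,0,0,0],[0,-1,-10,0,0,0],[0,0,0,0,0,0]]'; python3 -c "
from h import *; fix()"
```

```text
t: 29.0
eef_pos: [0.4382, -0.1207, 0.0548]
ee_rot: [-3.137, 0.001, -1.568]
force: [-0.0, 0.4, -0.6]
width: 0.0874
t 29.0 tcp [ 438.2 -120.7   54.8] turn [-0.0008  0.0049 -0.0029] F [-0.   0.4 -0.6] w 0.0874
```

```bash
python3 -m jog '[[-3,1,-5,0,0.005,-0.003],[0,0,-4,0,0,0],[0,0,-1,0,0,0]]'; python3 -m jog '[[0,0,0,0,0,0],[0,0,0,0,0,0],[0,0,0,0,0,0],[0,0,0,0,0,0],[0,0,0,0,0,0],[0,0,0,0,0,0],[0,0,0,0,0,0],[0,0,0,0,0,0],[0,0,0,0,0,0]]' 0 40; python3 -c "
from h import *; fix()"
```

```text
t: 29.3
eef_pos: [0.4356, -0.1198, 0.0451]
ee_rot: [-3.141, 0.001, -1.572]
force: [0.3, -0.8, 0.1]
width: 0.0876
t: 30.2
eef_pos: [0.4362, -0.1197, 0.0459]
ee_rot: [-3.139, 0.001, -1.571]
force: [0.3, -0.6, 0.3]
width: 0.0228
t 30.2 tcp [ 436.2 -119.7   45.9] turn [-0.0009  0.0025  0.0004] F [ 0.3 -0.6  0.3] w 0.0228
```

```bash
python3 -m jog '[[0,0,20,0,0,0],[0,0,35,0,0,0],[0,5,40,0,0,0],[-2,25,15,0,0,0],[-2,40,0,0,0,0],[-2,42,0,0,0,0],[0,42,0,0,0,0],[2,42,0,0,0,0],[10,40,0,0,0,0],[22,38,0,0,0,0],[24,36,0,0,0,0],[24,30,0,0,0,0]]';python3 -m jog '[[24,20,0,0,0,0],[10,5,0,0,0,0],[0,0,0,0,0,0],[0,0,0,0,0,0]]'; python3 - <<'E'
from h import *
fix(); im,p=wrist("w22"); e=p[0]; print("knob",circle(im,p,e[:2],e[2]+.014,.012,half=.04,p2=12)[:2]-np.r_[e[:2],0]); 
print("can top",circle(im,p,e[:2],e[2]-.006,.045,half=.07,p2=12,tag="d22")[:2]-np.r_[e[:2],0]); print("saucer",circle(im,p,(.546,.254),.008,.056,half=.09,p2=12))
t=topdown(im,p,(.546,.254),.008,.09); g=cv2.cvtColor(t,cv2.COLOR_BGR2GRAY); print("row x=.58:",g[112,::8].tolist()); print("col:",g[::6,180].tolist()[:30])
cv2.imwrite("pics/v22.png",cv2.resize(im,(640,480)))
E
```

```text
t: 31.4
eef_pos: [0.5048, 0.2299, 0.1587]
ee_rot: [3.138, 0.004, -1.578]
force: [-0.6, -0.2, -2.9]
width: 0.0224
t: 31.8
eef_pos: [0.5404, 0.2591, 0.1549]
ee_rot: [3.134, 0.001, -1.575]
force: [-0.8, -0.2, -2.5]
width: 0.0225
t 31.8 tcp [540.4 259.1 154.9] turn [-0.0012 -0.008   0.0042] F [-0.8 -0.2 -2.5] w 0.0225
knob [[-0.02941598 -0.00161155  0.0121    ]
 [ 0.00358402 -0.00011155  0.0121    ]]
can top [[ 0.00138402  0.00138845  0.0422    ]
 [ 0.01108402 -0.00611155  0.0422    ]]
saucer [[0.5464 0.2551 0.0556]
 [0.5276 0.2364 0.0574]
 [0.4879 0.2694 0.0616]]
row x=.58: [221, 220, 171, 168, 167, 167, 168, 167, 166, 165, 165, 141, 68, 66, 65, 63, 63, 63, 63, 62, 64, 67, 70, 69, 66, 64, 64, 63, 63, 63, 66, 66, 67, 88, 160, 164, 166, 166, 211, 220, 221, 219, 219, 219, 219]
col: [160, 161, 161, 161, 160, 161, 163, 164, 163, 163, 162, 127, 64, 62, 62, 61, 61, 61, 63, 84, 146, 153, 142, 147, 143, 124, 125, 123, 143, 171]
```

View pics/v22.png

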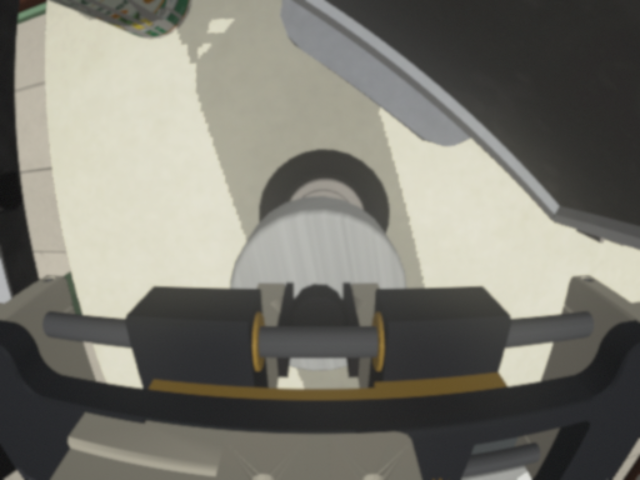

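```bash
python3 -m jog '[[3,-2,-15,-0.001,-0.008,0.004],[3,0,-22,0,0,0],[0,0,-22,0,0,0],[0,0,-12,0,0,0],[0,0,0,0,0,0],[0,0,0,0,0,0]]'; python3 -c "
from h import *; fix()"
```

```text
t: 32.45
eef_pos: [0.5436, 0.2528, 0.0854]
ee_rot: [-3.139, 0.003, -1.573]
force: [0.4, 0.4, -0.8]
width: 0.0222
t 32.45 tcp [543.6 252.8  85.4] turn [-0.0026  0.0026  0.0024] F [ 0.4  0.4 -0.8] w 0.0222
```

```bash
python3 -m jog '[[2,2,-3,-0.002,0.003,0.002],[0,1,-7,0,0,0],[0,1,-7,0,0,0],[0,0,-3,0,0,0],[0,0,0,0,0,0]]'; python3 -c "
from h import *; fix()"
```

```text
t: 32.95
eef_pos: [0.547, 0.2583, 0.0668]
ee_rot: [-3.138, 0.004, -1.571]
force: [0.0, 0.4, -1.8]
width: 0.0223
t 32.95 tcp [547.  258.3  66.8] turn [-0.0035  0.0031 -0.0002] F [ 0.   0.4 -1.8] w 0.0223
```

```bash
python3 -m jog '[[-1,-3,-2,-0.003,0.003,0],[0,-1,-4,0,0,0],[0,0,-4,0,0,0],[0,0,0,0,0,0]]'; python3 - <<'E'
from h import *
fix(); im,p=wrist("w23"); cv2.imwrite("pics/v23.png",cv2.resize(im[90:290,110:390],(800,571)))
E
```

```text
t: 33.35
eef_pos: [0.5459, 0.2539, 0.0559]
ee_rot: [3.141, 0.0, -1.571]
force: [0.2, -0.5, -2.2]
width: 0.0228
t 33.35 tcp [545.9 253.9  55.9] turn [-0.0001 -0.0003 -0.0003] F [ 0.2 -0.5 -2.2] w 0.0228
```

View pics/v23.png

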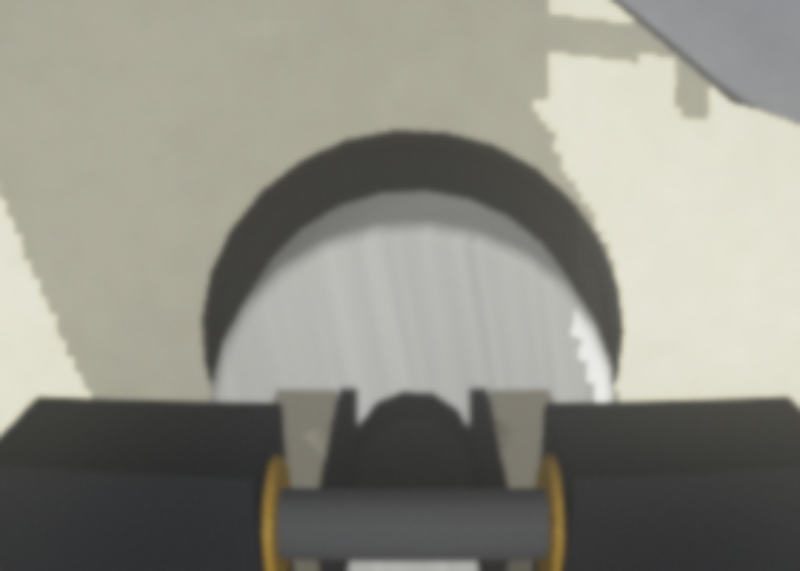

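```bash
python3 - <<'E'
from h import *
s=status.get_state(); p=(s["eef_pos"],s["ee_rot"]); k=200/571
px=lambda x,y:(110+(x+.5)*280/800-.5,90+(y+.5)*k-.5)
print("saucer front",world("wrist",[px(413,131)],.008,p)); print("rim front",world("wrist",[px(413,190)],.0099,p)); print("top front",world("wrist",[px(413,226)],.0499,p))
print("sides",world("wrist",[px(204,330),px(621,330)],.008,p), world("wrist",[px(213,395),px(616,395)],.0499,p))
E
```

```text
saucer front [[0.60274714 0.25423136 0.008     ]]
rim front [[0.58843848 0.25422599 0.0099    ]]
top front [[0.58827757 0.25419103 0.0499    ]]
sides [[0.55131248 0.30923487 0.008     ]
 [0.55137993 0.19949981 0.008     ]] [[0.55132166 0.29729763 0.0499    ]
 [0.55136635 0.21041079 0.0499    ]]
```

Rays put the saucer at (0.5467, 0.2544) and the cover at (0.5433, 0.2539): shift +3 mm in x, then lower.

```bash
python3 -m jog '[[3,0,-1,0,0,0],[1,0,-2,0,0,0],[0,0,0,0,0,0]]'; python3 -c "
from h import *; fix()"
```

```text
t: 33.7
eef_pos: [0.5507, 0.2542, 0.0533]
ee_rot: [-3.141, 0.001, -1.57]
force: [0.1, -0.4, -1.9]
width: 0.0227
t 33.7 tcp [550.7 254.2  53.3] turn [-0.0006  0.0006 -0.0005] F [ 0.1 -0.4 -1.9] w 0.0227
```

```bash
python3 -m jog '[[-1,0,-2,0,0,0],[0,0,-1,0,0,0]]'; python3 -c "
from h import *; fix()"; python3 -m jog '[[0,0,-1,0,0,0]]'
```

```text
t: 33.9
eef_pos: [0.5498, 0.2542, 0.0502]
ee_rot: [-3.141, 0.001, -1.57]
force: [-1.2, -0.1, -1.4]
width: 0.0225
t 33.9 tcp [549.8 254.2  50.2] turn [-0.0008  0.0008 -0.0003] F [-1.2 -0.1 -1.4] w 0.0225
t: 34.0
eef_pos: [0.5499, 0.2543, 0.0498]
ee_rot: [-3.14, 0.001, -1.57]
force: [-5.0, -0.8, 11.7]
width: 0.0226
```

Contact on the floor at the expected height (49.8 − 45.9 ≈ 3.9 mm). Releasing and checking everything.

```bash
python3 -m jog '[[0,0,0,0,0,0],[0,0,0,0,0,0],[0,0,0,0,0,0],[0,0,0,0,0,0],[0,0,25,0,0,0],[0,0,35,0,0,0],[0,0,35,0,0,0],[-25,-10,10,0,0,0],[-25,-10,0,0,0,0],[-15,-5,0,0,0,0],[0,0,0,0,0,0],[0,0,0,0,0,0]]' 1; python3 - <<'E'
from h import *
fix(); im,p=wrist("w24"); print("can top",circle(im,p,(.546,.254),.044,.045,half=.07,p2=12)); print("saucer",circle(im,p,(.546,.254),.008,.056,half=.09,p2=12)); print("knob",circle(im,p,(.546,.254),.064,.012,half=.04,p2=12))
print("ring",circle(im,p,(.443,.1855),.024,.022,half=.05)); brass(im,p,(.443,.1855),.05,.024)
cv2.imwrite("pics/v24.png",cv2.resize(im,(768,576)))
E
```

```text
t: 35.2
eef_pos: [0.4838, 0.2288, 0.1594]
ee_rot: [-3.138, 0.002, -1.57]
force: [0.6, 0.6, 0.2]
width: 0.0878
t 35.2 tcp [483.8 228.8 159.4] turn [-0.0021  0.0034 -0.0011] F [0.6 0.6 0.2] w 0.0878
can top [[0.5489 0.2516 0.0487]]
saucer [[0.5464 0.2544 0.0556]
 [0.5419 0.2634 0.0566]
 [0.5531 0.2626 0.0574]]
knob [[0.5489 0.2546 0.012 ]
 [0.5264 0.2276 0.013 ]
 [0.5226 0.2689 0.013 ]]
ring [[0.4431 0.1856 0.0219]
 [0.4529 0.1931 0.0241]
 [0.4544 0.1819 0.0216]]
plane 0.05 box far x,left y (0.4695, 0.205) near x,right y (0.4325, 0.173)
plane 0.024 box far x,left y (0.4605, 0.203) near x,right y (0.42, 0.1675)
```

```bash
python3 -c "
from station import workorder; print(workorder.job_done())"
```

```text
the job is handed in; nothing more can be done
None
```

All five pieces are on their two stands, and I handed the job in at about 35 s of the 125 s allowed. The robot reported no verdict.

| Piece | Last check |
|---|---|
| Ring on pedestal | about 1 mm off centre |
| Bushing on ring | upright, about 2 mm off centre |
| Large disc in saucer | about 1 mm off centre |
| Small disc on large disc | about 1–2 mm off centre (see below) |
| Cover on saucer | about 2.5 mm off centre, rim about 3.9 mm above the table where 4 mm is nominal, 12 N contact when set down |

Nothing came into contact with the loupe, V-block or blue box as far as I could tell. I did not measure their positions again at the end.

These checks failed or were weak:
- **Last picture:** the viewer refused it because I had reached the limit of 16, so the final state was checked from numbers only.
- **Small disc:** the circle fit gave a radius of 28.6 mm instead of 26 mm, so I relied on its release position and the picture taken before the cover went on.
- **Cover top:** the circle fit for its top face gave a radius of 48.7 mm instead of 45 mm, so I used the knob fit (12.0 mm, as expected) for its position.
- **Cover tilt:** I inferred that it sits level from the contact height and did not measure it after release.

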